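# Tag a sample jar and leave its cap a quarter turn off, in hand

## Robot

A 7-joint arm with a two-finger parallel gripper is mounted at the origin on the work surface. World frame = base frame: x ahead of the robot, y to its left, z up, the work surface at z = 0. Lengths are in m, angles in rad, forces in N, time in s.
With the tool pointing down it reaches from about 0.425 to 0.925 m from the base axis. Payload 6.8 kg.
Tool frame: the origin (TCP) lies between the finger pads, 19 mm behind the fingertips; this is the grasp point; z points along the fingers, y is the line along which they close (so a half turn about z gives the same grasp; the last joint's range is limited). The gripper opens to 85 mm and grips with 20 to 120 N. Pads are 22 mm wide; open, the fingers measure 114 mm over their backs; the gripper's body (76 mm by 85 mm) begins 54 mm behind the grasp point. The pads swing forward as they close: fully open they stand 13 mm farther back than shut.
Start: joints at [-1.367, 0.477, 0.022, 1.555, -0.011, 1.109, -0.083], TCP at [0.207, 0.642, 0.25] pointing down, gripper open.
Joint ranges: [-2.96, 2.96], [-0.34, 2.1], [-1.41, 1.46], [0.24, 2.44], [-1.37, 4.51], [0.17, 1.92], [-2.96, 2.96]. Speed limits (rad/s): [2.39, 2.39, 3.14, 3.14, 3.14, 3.14, 3.14].

## Interface

Orientations are given as [roll, pitch, yaw] about the fixed x, y, z axes, in that order (R = Rz(yaw) Ry(pitch) Rx(roll)).
In Python, from rig import sensors, get_image, calibration, finish_job gives the robot as it stands.
- The arm moves only by the shell command python3 -m jog 'ROWS'. ROWS is JSON, one flat list of numbers, 5 for each row, row after row: the opening, from 0 (shut) to 1 (fully open), then the shift along the tool's x, y, z in mm, then the turn about the tool's z in rad. In form: [fingers, dx, dy, dz, roll, fingers, dx, dy, dz, roll, ...]. A call has 1 to 10 rows; each row shifts and turns the commanded pose from where the row before left it, along the tool's axes as they then stand; what a row does not reach is not made up. A row lasts 1/12 s, in which the tool goes at most 41.7 mm and 7.16 degrees, less where a joint would pass 70% of its speed; a pose out of reach is approached as far as the arm can. A call is refused whole if a number of a shift passes 41.7 or a number of a turn 0.125, either way. A call with a gripper value outside its range is refused whole. The fingers move at their own pace and stop on an object; the grip force is fixed at half the most. Time passes only in rows, so rows that do not move let the fingers close. It gives the time, the measured TCP pose, the force, the opening and the grip force at its end, in the units of the state.
- sensors.state(): the state, without advancing time (a new reading comes with each control period).
- get_image(name): name is "side" or "top"; returns the picture (420x560x3 uint8, red, green, blue); there is no depth.
- calibration(name): a dict with "vfov" (degrees; the focal length in pixels is half the picture's height over the tangent of half this angle, whatever the lens; pixels are square), "cx", "cy" (the principal point, pixels), "xyz" and "attitude" of the camera in the world. Camera axes: x right, y up, looking along -z (the intrinsics and any distortion apply to the point x, -y, -z); pixel columns grow to the right and rows downward; lengths in m; the calibration is good to about 2 mm. A picture is of the moment at which its call begins. calibration takes no time and is no camera call.
- finish_job(): hands the job in; it is judged then, once.
The state is a dict: "time_s": time; "qpos": joint angles; "dq": joint speeds; "joint_efforts": joint torques, N m; "position": TCP position; "eef_rot": TCP orientation; "wrist_force": force on the tool from outside, world axes, zero at the start; "wrist_torque": the same for the moment, N m; "opening": finger opening in m; "grasp_force": force on a finger pad.
Only numpy, scipy, OpenCV 4.12 (cv2) and the standard library are available. Lean on these libraries where they do the work, as an engineer would, in place of code of your own. Each camera call takes 0.05 s, during which the arm holds its last target. There are 200 camera calls.

## Task

Put this sample jar on vent: take the orange tag hanger from its white stand, hook it over the green end of the rail, slide it along the rail until it hangs centred on the red mark, and let go of it. Then screw the jar's black cap down clockwise until it bottoms out, and back it off a quarter turn. Finish while still gripping the cap in that position, leaving the tag hanging at the mark and the other things on the bench where they are.

Things in the scene. Friction and masses are not known exactly. Their poses are not given: they have to be found in the camera images.
- tag: Loose tag hanger, 0.10 to 0.20 kg, upright in the stand's slot; lift it straight out. Origin: middle of its bottom edge, z up. Orange panel 5 mm thick (x), 70 mm wide (y), 75 mm tall; above it a 12 mm wide steel strip hook open towards the tag's +x: spine (inner face x = -16 mm), saddle like an inverted V (apex underside z = 117 mm), lip (inner face x = +16 mm); then a blue grip tab on top
- tag_mouth (a point): Middle of the hook's mouth, through which the bar enters from the tag's +x side: on the lip's line (x = +18 mm), 89.5 mm above the tag's bottom edge. The mouth is 25 mm high, from the strip above the panel (z = 77 mm) to the lip's lower end (z = 102 mm)
- tag_grip (a point): Point to grip on the blue tab, on the tag's axis 147 mm above its bottom edge. The tab is 12 mm thick along the tag's y, 26 mm along x, from z = 119 to 165 mm of the tag
- tag_saddle (a point): Point under the saddle that lies on the rail's axis when the tag is fully hung, on the tag's axis 110 mm above its bottom edge
- stand: Fixed white stand, 80 x 100 mm, 46 mm tall, origin under its centre; slot 7 mm wide along its y, slot floor at z = 12 mm, 34 mm deep; holds the tag with the same yaw
- rail: Fixed rail: steel bar 12 mm in diameter along its own y, 400 mm long, axis 200 mm above the bench; origin on the bench under its middle. Its posts stand at y = -190 and +190 mm (14 mm thick); its -x side faces the robot. Bar painted green from y = +75 to +145 mm. Its x points away from the robot
- rail_load (a point): Centre of the green stretch, on the bar's axis, at y = +110 mm of the rail
- mark: Red band, 18 mm long, painted on the bar (no thicker than paint). Origin on the bar's axis in the middle of the band; axes as the rail's
- jar: Fixed sample jar in a round dark steel holder (116 mm across at the foot), plum body 68 mm across up to z = 72 mm, neck 44 mm across up to 88 mm. Origin under its centre. A white index pin 9 mm thick, 44 mm tall, stands on the holder at x = -50 mm of the jar
- cap (a joint): Turn of the cap on its thread (rad): 0 = bottomed out (hard stop), grows as it is unscrewed (anticlockwise seen from above). It starts already engaged, 1.2 to 2.6 rad from the stop, friction about 0.1 N m, stays where left, rises 8 mm a full turn. The white line on its top points to the white index pin when bottomed out; a quarter turn back from there reads 1.57
- cap_grip (a point): Point to grip, on the cap's vertical axis, 10 mm below its top; moves up and down with the cap. Black ribbed cap, 50 mm across, 32 mm tall; bottomed out, its underside is at z = 94 mm and its top at 126 mm
- tin_sage: Bystander: small paint tin, 74 mm across, 85 mm tall, sage dab on the lid; not to be disturbed
- tin_blue: Bystander: small paint tin, 74 mm across, 85 mm tall, blue dab on the lid; not to be disturbed
- tin_red: Bystander: small paint tin, 60 mm across, 70 mm tall, red dab on the lid; not to be disturbed
- pigment: Bystander: amber pigment jar with white lid, 54 mm across, 85 mm tall; not to be disturbed
- brush: Bystander: paint brush lying flat, 200 mm long; not to be disturbed
- tape: Bystander: blue roll of tape lying flat, 90 mm across, 24 mm tall; not to be disturbed
- spatula: Bystander: spatula lying flat, 260 mm long; not to be disturbed

How it is judged:
On the way, in this order (a step that is already met when the one before it is completed fails the run):
1. the tag hanger is hooked over the rail at its green end (x of tag_saddle in the frame of rail between -0.012 and 0.012 m and z of tag_saddle in the frame of rail between 0.188 and 0.21 m and angle between tag's own z axis and vertical below 0.35 rad and y of tag_saddle in the frame of rail between 0.07 and 0.15 m), for 0.1 s.
2. still hooked on, the tag slides along the plain stretch between the green end and the mark (x of tag_saddle in the frame of rail between -0.012 and 0.012 m and z of tag_saddle in the frame of rail between 0.188 and 0.21 m and angle between tag's own z axis and vertical below 0.35 rad and y of tag_saddle in the frame of rail between 0.01 and 0.055 m), for 0.04 s.
3. the tag hangs from the rail at the red mark, let go (x of tag_saddle in the frame of mark between -0.012 and 0.012 m and z of tag_saddle in the frame of mark between -0.012 and 0.01 m and angle between tag's own z axis and vertical below 0.35 rad and y of tag_saddle in the frame of mark between -0.015 and 0.015 m and contact force between tag and rail above 0.3 N and contact force between the fingers and tag below 0.1 N), for 0.2 s.
4. the cap is bottomed out (value of joint cap below 0.08 rad), for 0.1 s.
At the end, for the whole second after the job is handed in: Tag hanging freely from the rail, saddle within 15 mm of the red mark's middle and on the bar, not touched by the fingers; cap backed off 1.57 rad (within 0.3 rad) from its stop; fingers still gripping the cap (over 5 N, tool point within 30 mm of the cap's grip point). The program finishes holding (all of step 3 and value of joint cap between 1.27 and 1.87 rad and contact force between the fingers and cap above 5 N and distance between the grasp point and cap_grip below 0.03 m); the arm keeps its last pose, push and grip.
It fails at once if another thing on the bench is pushed more than 30 mm from its place (distance of any of tin_sage, tin_blue, tin_red, pigment, brush, tape, spatula from where it was at the start of the episode above 0.03 m).
It also fails if it takes over 67 s, if anything falls off the work surface, if the arm or the gripper's body presses on something with over 40 N, if the wrist force passes 120 N, or if a joint passes its speed limit or range.

## Working session

There is one attempt and no reset: what is moved stays moved. The work goes in short steps, Python scripts to look and compute and a shell command to move; the robot and the scene stay as the last step left them, time stands still between calls to the robot, and variables do not carry over. Pictures are saved under pics/ and viewed, at most 10 in all, crops included, and the job is handed in when it is done.

```bash
mkdir -p pics; python3 - <<'E'
from rig import *
import cv2
s=sensors.state();print(s)
for n in("side","top"):
    print(calibration(n)); cv2.imwrite(f"pics/{n}0.png",cv2.resize(get_image(n)[:,:,::-1],(800,600),interpolation=cv2.INTER_CUBIC))
E
```

```text
{'time_s': 0.0, 'qpos': array([-1.36707595,  0.47783056,  0.02235895,  1.5564526 , -0.01151095,
        1.1093261 , -0.08312649]), 'dq': array([-0.00107713,  0.00243173, -0.00046893,  0.00019933,  0.00161268,
       -0.00123935, -0.00083294]), 'joint_efforts': array([ 3.60574522e-04, -5.96455085e+01,  1.60820302e+00, -2.81197643e+01,
        1.24971653e-02,  9.41689534e-03, -6.24309948e-06]), 'position': array([0.20693111, 0.64190161, 0.24900517]), 'eef_rot': array([-3.13970972e+00,  1.40848967e-04,  2.82974556e+00]), 'wrist_force': array([-0.00488476, -0.67916299,  0.11911591]), 'wrist_torque': array([-0.03558534, -0.03714765, -0.00574057]), 'grasp_force': 0.0, 'opening': 0.08544336358526422}
{'vfov': 53.73401801524502, 'cx': 277.4580503126462, 'cy': 206.3312300148985, 'xyz': array([ 0.27044991, -0.60523137,  0.8014804 ]), 'attitude': array([ 0.7935287 ,  0.00309957, -0.49244781])}
{'vfov': 47.0391975768953, 'cx': 282.22413574345046, 'cy': 202.7644530139417, 'xyz': array([ 0.49460066, -0.03861485,  1.17438949]), 'attitude': array([ 0.05554279, -0.02049907, -1.54628832])}
```

View pics/side0.png

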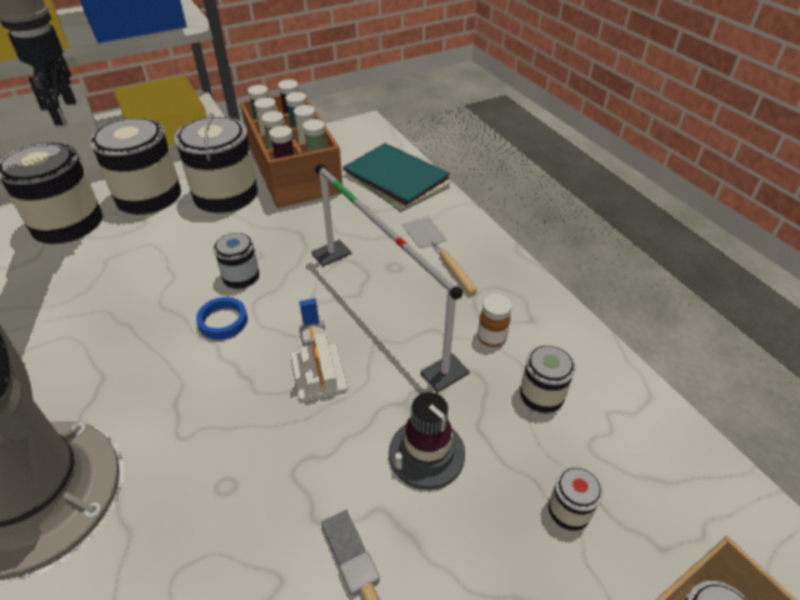

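View pics/top0.png

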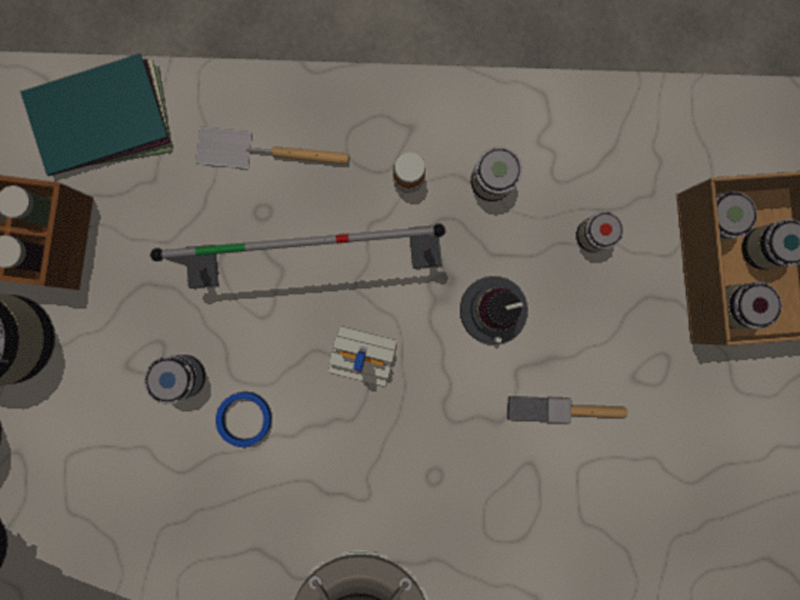

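The side view shows the tag in its stand at about (312,350), the rail from (320,170) to (456,293) with the mark at (402,241), and the jar at (430,430). The top view shows the stand at (363,356), the bar from (157,255) to (440,230) with the mark at (342,239), and the cap at (502,308). Next: enlarged crops of the key areas.

```bash
cat > h.py <<'E'
import numpy as np, cv2
from scipy.spatial.transform import Rotation as R
from rig import *
def cam(n):
    c=calibration(n); f=210/np.tan(np.radians(c["vfov"]/2))
    return c["xyz"],R.from_euler("xyz",c["attitude"]).as_matrix(),f,c["cx"],c["cy"]
def ray(n,u,v):
    p,M,f,cx,cy=cam(n); return p,M@np.array([(u-cx)/f,-(v-cy)/f,-1])
def atz(n,u,v,z):
    p,d=ray(n,u,v); return p+d*(z-p[2])/d[2]
def proj(n,X):
    p,M,f,cx,cy=cam(n); q=M.T@(np.array(X)-p); return cx-f*q[0]/q[2],cy+f*q[1]/q[2]
def tri(a,b):
    p,d=ray("side",*a);q,e=ray("top",*b)
    s,t=np.linalg.lstsq(np.c_[d,-e],q-p,rcond=None)[0]
    return (p+d*s+q+e*t)/2,np.linalg.norm(p+d*s-q-e*t)
def crop(n,x,y,w=100,h=75,k=4):
    return cv2.resize(get_image(n)[y:y+h,x:x+w,::-1],(w*k,h*k),interpolation=cv2.INTER_CUBIC)
E
python3 - <<'E'
from h import *
A=np.vstack([np.hstack([crop("side",170,200),crop("top",210,210)]),np.hstack([crop("side",250,265),crop("top",305,185)])])
cv2.imwrite("pics/m1.png",A)
s=1.42857
L=atz("top",157/s,255/s,.2);Rr=atz("top",440/s,230/s,.2);M=atz("top",342/s,239/s,.2);G0=atz("top",196/s,250/s,.2);G1=atz("top",244/s,246/s,.2)
print(L,Rr,np.linalg.norm(L-Rr),M,G0,G1)
print(tri((402/s,241/s),(342/s,239/s)),tri((320/s,170/s),(157/s,255/s)),tri((456/s,293/s),(440/s,230/s)))
E
```

```text
[0.58928424 0.29092686 0.2       ] [ 0.63570135 -0.10761932  0.2       ] 0.4012400885210675 [0.61902855 0.03132341 0.2       ] [0.59782716 0.23658731 0.2       ] [0.60531788 0.16936051 0.2       ]
(array([0.61876372, 0.03053304, 0.20704565]), np.float64(0.0013863919277475381)) (array([0.58931006, 0.29108922, 0.1995414 ]), np.float64(4.018000943745947e-05)) (array([ 0.63437088, -0.10695142,  0.20366404]), np.float64(0.001773366635944765))
```

View pics/m1.png

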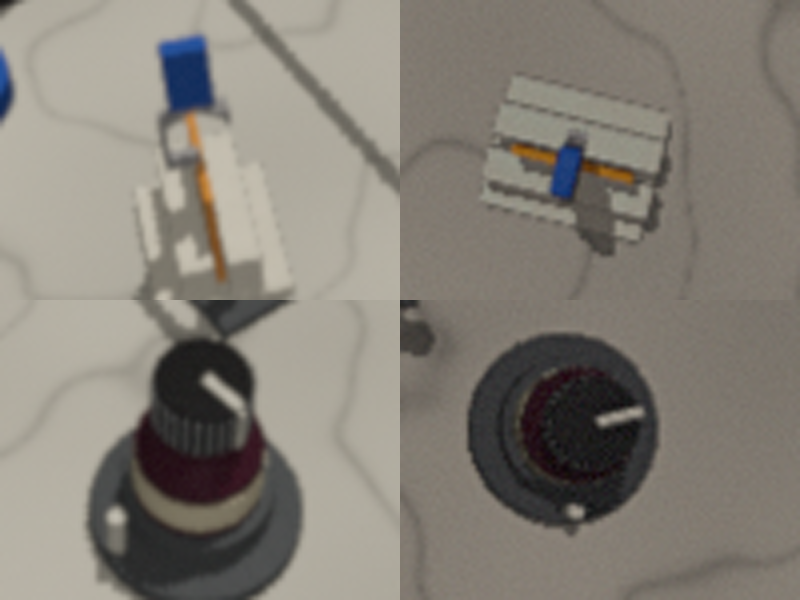

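Crops: in the top view the tab's top face is centred at crop (567,172) and the panel edge runs (513,150)→(632,178). The spine is on the robot side, so the hook opens away from the robot (+x). The cap top is centred near (592,422) with its line's end at (643,410), and the pin is at (575,512).

```bash
python3 - <<'E'
from h import *
T=lambda x,y:(210+(x-400)/4,210+y/4); J=lambda x,y:(305+(x-400)/4,185+(y-300)/4)
tab=atz("top",*T(567,172),.177); print("tab",tab,np.hypot(*tab[:2]))
a=atz("top",*T(513,150),.087);b=atz("top",*T(632,178),.087)
print("panel",(a+b)/2,np.linalg.norm(a-b),np.arctan2(-(a-b)[0],(a-b)[1]))
print("tri tab",tri((170+186/4,200+42/4),T(567,172)))
c,r=tri((250+204/4,265+70/4),J(592,422));print("cap",c,r)
cap=atz("top",*J(592,422),c[2]);e=atz("top",*J(643,410),c[2])
pin=atz("top",*J(575,512),.055)
foot=atz("top",*J(563,430),.01)
print(cap,foot,pin,np.linalg.norm((pin-cap)[:2]))
f=lambda v:np.arctan2(v[1],v[0])
for c0 in(cap,foot):print("line",f(e-cap),"pin",f(pin-c0),(f(e-cap)-f(pin-c0))%(2*np.pi))
ye=np.array([-np.sin(.116),np.cos(.116)]);print("load",np.array([.6125,.0917])+.11*ye)
E
```

```text
tab [0.44552555 0.00241811 0.177     ] 0.44553211414599525
panel [0.44563202 0.00315918 0.087     ] 0.06851426787753076 -0.20660218120243537
tri tab (array([0.44666668, 0.00191256, 0.18109339]), np.float64(0.0019931238313718727))
cap [ 0.52983086 -0.21263722  0.13338614] 0.0011169161554448926
[ 0.52932644 -0.21239085  0.13338614] [ 0.52816095 -0.21547207  0.01      ] [ 0.47946853 -0.21643583  0.055     ] 0.05002173207939957
line -1.3157564912854811 pin -3.0606397901972104 1.7448832989117293
line -1.3157564912854811 pin -3.121802433306516 1.806045942021035
load [0.5997686  0.20096075]
```

```bash
cat >> h.py <<'E'
def go(x,y,z,yaw):
    s=sensors.state(); p=s["position"]; c=R.from_euler("xyz",s["eef_rot"]).as_matrix()
    t=R.from_euler("xyz",[np.pi,0,yaw]).as_matrix(); d=np.array([x,y,z])-p
    w=R.from_matrix(c.T@t).as_rotvec()
    print("t",round(s["time_s"],2),"pos",p.round(4),"rot",s["eef_rot"].round(3),"q7",s["qpos"][6].round(2),"f",s["wrist_force"].round(1),"open",round(s["opening"],4),"gf",s["grasp_force"])
    print(" turn",w.round(3)," shift now",(c.T@d*1000).round(1)," after turn",(t.T@d*1000).round(1))
E
python3 -m jog '[1,0,0,0,-0.105, 1,-23,-28,0,0, 1,-23,-28,0,0, 1,-23,-28,0,0, 1,-23,-28,0,0, 1,-23,-28,0,0, 1,-23,-28,0,0, 1,-23,-28,0,0, 1,-23,-28,0,0, 1,-24,-28,0,0]'
python3 -m jog '[1,-15,-32,0,0, 1,-15,-32,0,0, 1,-15,-32,0,0, 1,-15,-32,0,0, 1,-15,-32,0,0, 1,-15,-32,0,0, 1,-15,-32,0,0, 1,-15,-32,0,0, 1,0,0,0,0, 1,0,0,0,0]'
python3 - <<'E'
from h import *
go(.4456,.0028,.16,2.935)
E
```

```text
time_s: 1.13
position: [0.3593, 0.3515, 0.2502]
eef_rot: [3.141, 0.0, 2.935]
wrist_force: [1.0, 0.3, -0.6]
opening: 0.0853
grasp_force: 0.0
time_s: 1.97
position: [0.424, 0.0762, 0.2502]
eef_rot: [3.141, 0.0, 2.93]
wrist_force: [0.0, -0.6, -0.5]
opening: 0.0856
grasp_force: 0.0
t 1.97 pos [0.424  0.0762 0.2502] rot [3.141 0.    2.93 ] q7 1.07 f [ 0.  -0.6 -0.5] open 0.0856 gf 0.0
 turn [ 0.     0.    -0.005]  shift now [-36.5 -67.2  90.2]  after turn [-36.2 -67.4  90.2]
```

```bash

python3 -m jog '[1,-18,-34,0,0.005, 1,-18,-33,0,0, 1,0,0,20,0, 1,0,0,25,0, 1,0,0,25,0, 1,0,0,20,0, 1,0,0,0,0, 1,0,0,0,0]'
python3 -m jog '[0.1,0,0,0,0, 0,0,0,0,0, 0,0,0,0,0, 0,0,0,0,0, 0,0,0,0,0, 0,0,0,0,0, 0,0,0,0,0]'
python3 - <<'E'
from h import *
go(.4456,.0028,.159,2.935)
E
```

```text
time_s: 2.63
position: [0.4445, 0.0059, 0.1596]
eef_rot: [-3.141, -0.002, 2.931]
wrist_force: [-0.0, -1.1, 0.0]
opening: 0.0851
grasp_force: 0.0
time_s: 3.22
position: [0.4454, 0.0051, 0.1604]
eef_rot: [3.141, 0.001, 2.93]
wrist_force: [-0.7, -0.1, 2.8]
opening: 0.0114
grasp_force: 58.6
t 3.22 pos [0.4454 0.0051 0.1604] rot [3.141e+00 1.000e-03 2.930e+00] q7 1.34 f [-0.7 -0.1  2.8] open 0.0114 gf 58.55956435203552
 turn [ 0.001  0.001 -0.005]  shift now [-0.7 -2.2  1.4]  after turn [-0.7 -2.2  1.4]
```

```bash

python3 -m jog '[0,0,0,8,0, 0,0,0,-8,0]' >/dev/null 2>&1 & wait; true
python3 - <<'E'
from h import *
go(.4456,.0028,.2589,2.935)
E
```

```text
t 3.38 pos [0.4488 0.0046 0.1617] rot [3.14  0.007 2.929] q7 1.35 f [ 4.5 -0.4 -3.5] open 0.0114 gf 61.313005685806274
 turn [ 0.002  0.007 -0.006]  shift now [  2.1  -2.2 -97.2]  after turn [  2.8  -2.4 -97.2]
```

That last 8 mm down-and-up jog was a needless slip. It may have changed the tag's height in the grip, so I'll lift, carry to the pre-load point and look before hooking.

```bash

python3 -m jog '[0,0,0,-12,0, 0,0,0,-20,0, 0,0,0,-20,0, 0,0,0,-20,0, 0,0,0,-20,0, 0,0,0,-6,-0.109, 0,0,0,0,-0.109, 0,0,0,0,-0.109]'
python3 -m jog '[0,-10,15,0,0, 0,-18,26,0,0, 0,-18,27,0,0, 0,-18,27,0,0, 0,-18,27,0,0, 0,-18,27,0,0, 0,-16,27,0,0, 0,0,0,0,0, 0,0,0,0,0, 0,0,0,0,0]'
python3 - <<'E'
from h import *
go(.5402,.194,.2589,3.2576)
A=np.vstack([np.hstack([crop("side",205,80),crop("top",130,140)]),np.hstack([crop("side",205,155),crop("top",80,100,200,150,2)])])
cv2.imwrite("pics/m2.png",A)
E
```

```text
time_s: 4.05
position: [0.4452, 0.0049, 0.2585]
eef_rot: [3.141, 0.001, -3.021]
wrist_force: [-0.8, -0.7, -0.8]
opening: 0.0113
grasp_force: 61.5
time_s: 4.88
position: [0.5396, 0.1922, 0.2573]
eef_rot: [-3.14, -0.001, -3.027]
wrist_force: [0.2, -1.0, -1.2]
opening: 0.0111
grasp_force: 61.5
t 4.88 pos [0.5396 0.1922 0.2573] rot [-3.140e+00 -1.000e-03 -3.027e+00] q7 1.33 f [ 0.2 -1.  -1.2] open 0.0111 gf 61.49996995925903
 turn [-0.001 -0.001 -0.001]  shift now [-0.8  1.8 -1.6]  after turn [-0.8  1.8 -1.6]
```

View pics/m2.png

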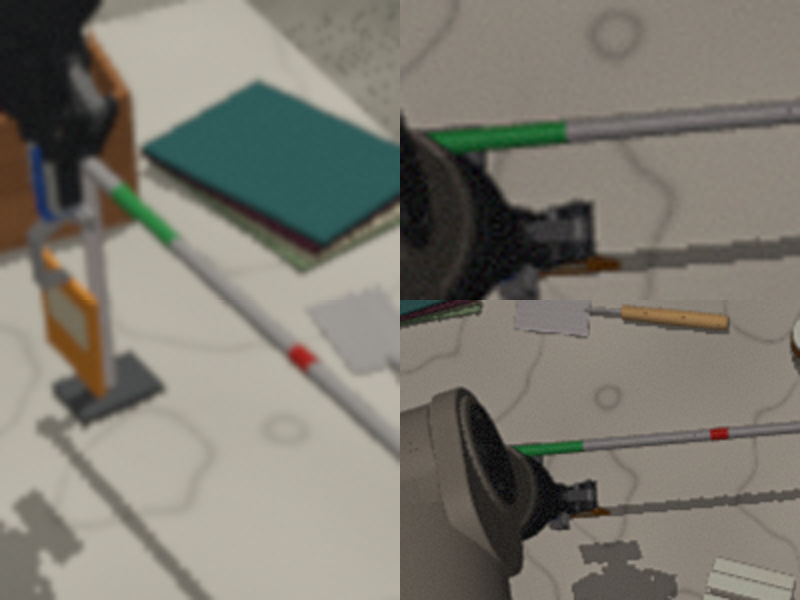

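The tag is gripped upright, with the panel's lower right corner at side crop (103,395) and its upper left at (45,250). I'll compare these with the predicted projection.

```bash
python3 - <<'E'
from h import *
P=lambda x,y,z:np.r_[.5396+np.cos(.116)*x-np.sin(.116)*y,.1922+np.sin(.116)*x+np.cos(.116)*y,.2573-.1484+z]
for q in[(0,-.035,0),(0,.035,.075),(0,-.035,.075),(0,.035,0)]:
    u,v=proj("side",P(*q));print(q,round((u-205)*4),round((v-80)*4))
u,v=proj("side",P(0,-.035,.01));print((u-205)*4,(v-80)*4)
E
```

```text
(0, -0.035, 0) 105 399
(0, 0.035, 0.075) 39 249
(0, -0.035, 0.075) 95 305
(0, 0.035, 0) 52 342
103.95165324849154 386.7617162047725
```

The tag matches the prediction to within about 3 mm, so the mouth is at bar height. Now I'll move it onto the bar.

```bash

python3 -m jog '[0,-8,2,-1,0, 0,-10,0,0,0, 0,-10,0,0,0, 0,-10,0,0,0, 0,-10,0,0,0, 0,-10,0,0,0, 0,-3,0,0,0, 0,0,0,0,0, 0,0,0,0,0]'
python3 - <<'E'
from h import *
go(.5998,.201,.239,3.2576)
A=np.vstack([np.hstack([crop("side",205,80),crop("top",130,140)]),np.hstack([crop("side",205,155),crop("top",80,100,200,150,2)])])
cv2.imwrite("pics/m3.png",A)
E
```

```text
time_s: 5.83
position: [0.6004, 0.2019, 0.2587]
eef_rot: [-3.141, -0.001, -3.027]
wrist_force: [-0.2, -0.3, -1.3]
opening: 0.0114
grasp_force: 61.5
t 5.83 pos [0.6004 0.2019 0.2587] rot [-3.141e+00 -1.000e-03 -3.027e+00] q7 1.38 f [-0.2 -0.3 -1.3] open 0.0114 gf 61.49446964263916
 turn [-0.    -0.001 -0.001]  shift now [ 0.7 -0.9 19.7]  after turn [ 0.7 -0.9 19.7]
```

View pics/m3.png

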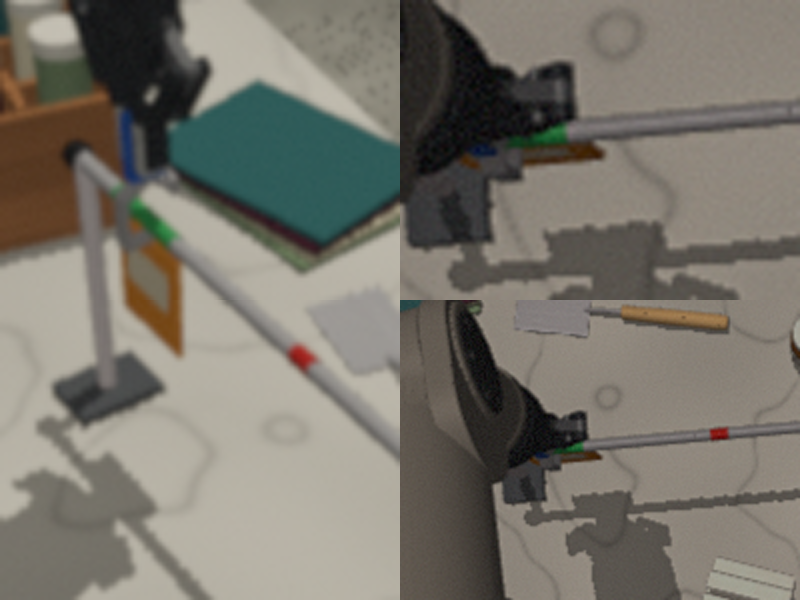

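The bar is inside the hook with no contact force. I'll lower it onto the bar.

```bash

python3 -m jog '[0,0,0,6,0, 0,0,0,6,0, 0,0,0,5,0, 0,0,0,0,0, 0,0,0,0,0]'
python3 -m jog '[0,0,0,2,0, 0,0,0,0,0, 0,0,0,0,0]'
```

```text
time_s: 6.45
position: [0.6, 0.202, 0.2413]
eef_rot: [-3.141, -0.001, -3.026]
wrist_force: [0.5, -0.4, -1.0]
opening: 0.0116
grasp_force: 61.5
time_s: 6.7
position: [0.6005, 0.2021, 0.2401]
eef_rot: [3.141, 0.0, -3.026]
wrist_force: [-0.2, -0.7, -0.2]
opening: 0.0113
grasp_force: 61.5
```

```bash

python3 -m jog '[0,0,0,2,0, 0,0,0,0,0, 0,0,0,0,0]'
python3 -m jog '[0,0,0,0,0]'
```

```text
time_s: 6.95
position: [0.6004, 0.2021, 0.2379]
eef_rot: [-3.142, -0.0, -3.026]
wrist_force: [-0.6, -0.0, -1.7]
opening: 0.0113
grasp_force: 61.5
time_s: 7.03
position: [0.6004, 0.2021, 0.238]
eef_rot: [3.142, 0.0, -3.026]
wrist_force: [0.5, -0.5, -2.1]
opening: 0.0111
grasp_force: 61.5
```

```bash

python3 -m jog '[0,0,-8,0,0, 0,0,-14,0,0, 0,0,-14,0,0, 0,0,-14,0,0, 0,0,-14,0,0, 0,0,-14,0,0, 0,0,-14,0,0, 0,0,-14,0,0, 0,0,-14,0,0, 0,0,-14,0,0]'
python3 -m jog '[0,0,-14,0,0, 0,0,-14,0,0, 0,0,-10,0,0, 0,0,0,0,0, 0,0,0,0,0, 0,0,0,0,0]'
python3 - <<'E'
from h import *
go(.6193,.0312,.238,3.2576)
A=np.vstack([np.hstack([crop("side",230,120),crop("top",190,130)]),np.hstack([crop("side",230,195),crop("top",140,100,200,150,2)])])
cv2.imwrite("pics/m4.png",A)
E
```

```text
time_s: 7.87
position: [0.616, 0.0675, 0.238]
eef_rot: [3.142, 0.0, -3.027]
wrist_force: [0.2, 0.0, -1.4]
opening: 0.0112
grasp_force: 61.5
time_s: 8.37
position: [0.6202, 0.0323, 0.2379]
eef_rot: [3.141, -0.0, -3.025]
wrist_force: [0.0, 0.7, -1.2]
opening: 0.0114
grasp_force: 61.5
t 8.37 pos [0.6202 0.0323 0.2379] rot [ 3.141 -0.    -3.025] q7 1.67 f [ 0.   0.7 -1.2] open 0.0114 gf 61.508363485336304
 turn [ 0.001 -0.     0.   ]  shift now [ 1.  -1.  -0.1]  after turn [ 1.  -1.  -0.1]
```

View pics/m4.png

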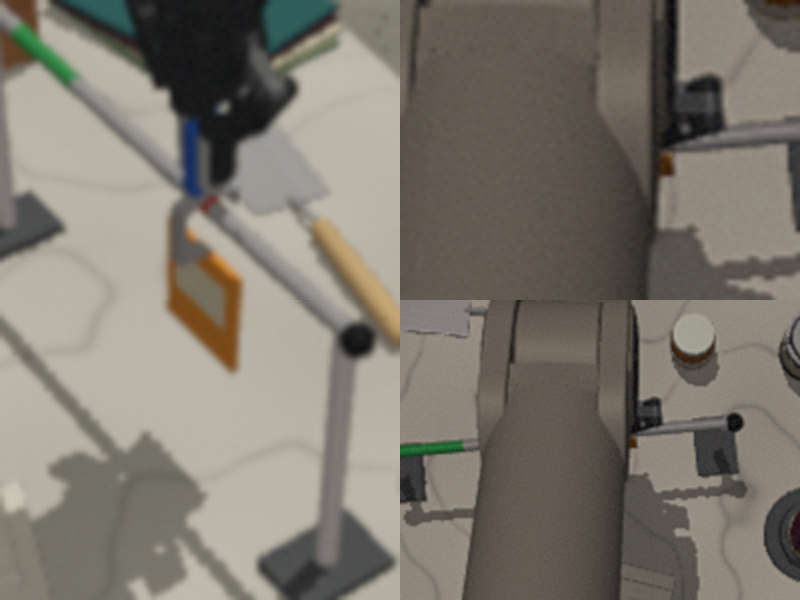

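```bash

python3 -m jog '[0,1,-1,2,0, 0,0,0,0,0, 0,0,0,0,0]'
python3 -m jog '[0,0,0,1.5,0, 0,0,0,0,0, 0,0,0,0,0]'
```

```text
time_s: 8.82
position: [0.6196, 0.0305, 0.2362]
eef_rot: [3.141, 0.001, -3.026]
wrist_force: [0.7, 0.0, -0.1]
opening: 0.0111
grasp_force: 61.6
time_s: 9.07
position: [0.6203, 0.0304, 0.2355]
eef_rot: [3.141, 0.003, -3.026]
wrist_force: [1.9, 1.7, 5.1]
opening: 0.0115
grasp_force: 62.6
```

```bash

python3 -m jog '[0.2,0,0,-0.5,0, 0.3,0,0,0,0, 0.4,0,0,0,0, 0.5,0,0,0,0, 0.5,0,0,0,0, 0.5,0,0,0,0]'
python3 -m jog '[0.5,0,0,-10,0, 0.5,0,0,-15,0, 0.5,0,0,-20,0, 0.5,0,0,-25,0, 0.5,0,0,-25,0, 0.5,0,0,0,0]'
python3 - <<'E'
from h import *
go(.529,-.213,.25,2.5)
cv2.imwrite("pics/m5.png",np.hstack([crop("side",230,120,100,150),crop("top",190,130,100,150)]))
E
```

```text
time_s: 9.57
position: [0.6191, 0.03, 0.2348]
eef_rot: [-3.142, -0.001, -3.027]
wrist_force: [-1.3, 0.1, 0.5]
opening: 0.0427
grasp_force: 0.0
time_s: 10.07
position: [0.6217, 0.0299, 0.3364]
eef_rot: [3.141, 0.009, -3.027]
wrist_force: [0.8, -0.3, 0.3]
opening: 0.0429
grasp_force: 0.0
t 10.07 pos [0.6217 0.0299 0.3364] rot [ 3.141  0.009 -3.027] q7 1.65 f [ 0.8 -0.3  0.3] open 0.0429 gf 0.0
 turn [0.004 0.009 0.756]  shift now [ 120.7 -230.7   85.2]  after turn [ -71.  -250.1   86.4]
```

View pics/m5.png

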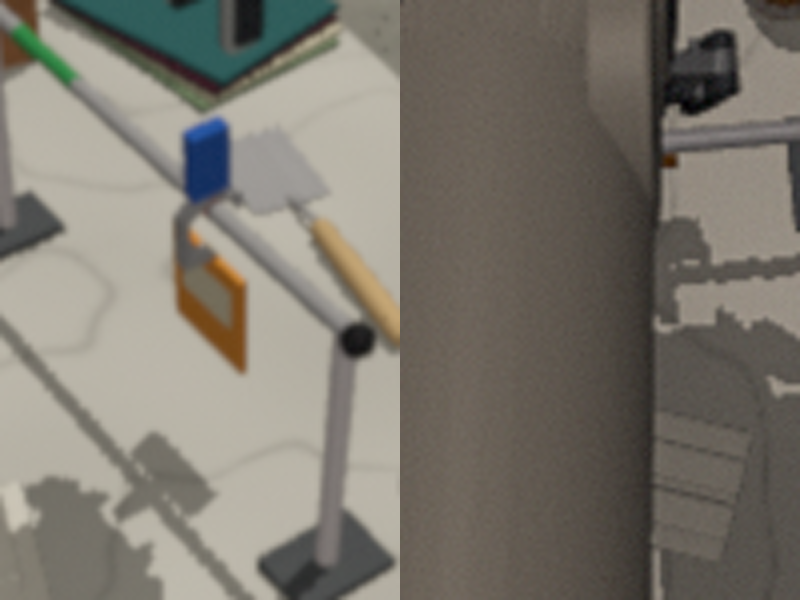

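The tag hangs on its own at the mark, with the tab at (207,160) and the hook over the bar. Next is the cap.

```bash

python3 -m jog '[0.6,8,-15,0,0, 0.8,15,-29,0,0, 1,15,-29,0,0, 1,15,-29,0,0, 1,15,-29,0,0, 1,15,-29,0,0, 1,15,-29,0,0, 1,15,-29,0,0, 1,8,-13,0,0, 1,0,0,0,0]'
python3 -m jog '[1,0,0,20,0, 1,0,0,30,0, 1,0,0,30,0, 1,0,0,15,0, 1,0,0,0,0, 1,0,0,0,0]'
python3 - <<'E'
from h import *
go(.529,-.213,.119,3.256)
cv2.imwrite("pics/m6.png",np.vstack([np.hstack([crop("side",250,245),crop("top",305,175)]),np.hstack([crop("side",230,120),crop("top",210,130)])]))
E
```

```text
time_s: 11.0
position: [0.5218, -0.2189, 0.3293]
eef_rot: [-3.14, -0.003, -3.035]
wrist_force: [0.4, -0.2, 0.5]
opening: 0.0853
grasp_force: 0.0
time_s: 11.5
position: [0.5248, -0.2128, 0.2341]
eef_rot: [3.141, -0.003, -3.026]
wrist_force: [1.1, -0.7, 0.4]
opening: 0.0853
grasp_force: 0.0
t 11.5 pos [ 0.5248 -0.2128  0.2341] rot [ 3.141e+00 -3.000e-03 -3.026e+00] q7 2.13 f [ 1.1 -0.7  0.4] open 0.0853 gf 0.0
 turn [ 0.001 -0.003  0.001]  shift now [ -4.4  -0.8 115.1]  after turn [ -4.1  -0.7 115.1]
```

View pics/m6.png

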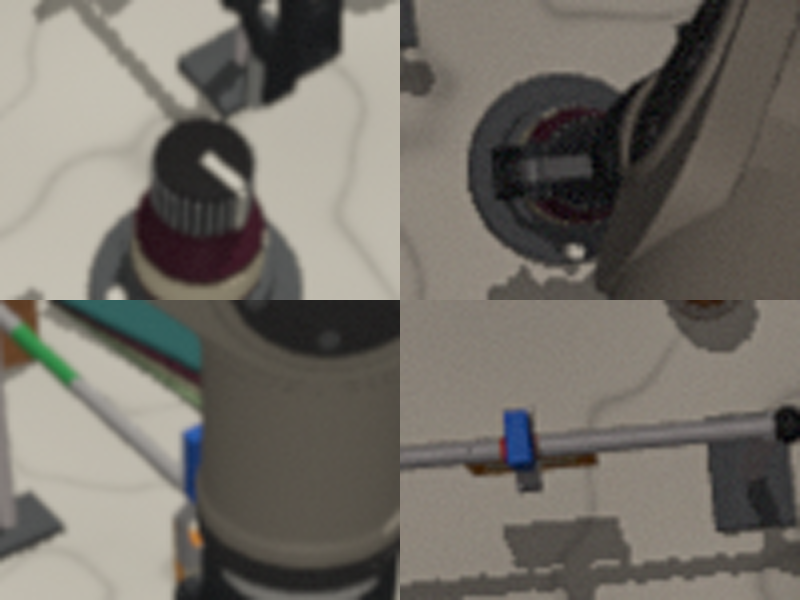

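Top view: the tag's tab (518,440) sits centred on the red band (500–537), and the gripper is over the cap. I'll descend and grip.

```bash

python3 -m jog '[1,-4,-1,15,0, 1,0,0,25,0, 1,0,0,25,0, 1,0,0,25,0, 1,0,0,15,0, 1,0,0,10,0, 1,0,0,0,0, 1,0,0,0,0]'
python3 -m jog '[0,0,0,0,0, 0,0,0,0,0, 0,0,0,0,0, 0,0,0,0,0, 0,0,0,0,0, 0,0,0,0,0]'
python3 - <<'E'
from h import *
go(.529,-.213,.119,3.256);s=sensors.state();print(s["wrist_torque"])
E
```

```text
time_s: 12.37
position: [0.5303, -0.214, 0.1207]
eef_rot: [-3.141, 0.001, -3.026]
wrist_force: [-1.3, -0.7, 0.4]
opening: 0.0851
grasp_force: 0.0
time_s: 12.87
position: [0.5305, -0.2132, 0.1217]
eef_rot: [3.141, 0.002, -3.026]
wrist_force: [-2.6, 3.4, 10.4]
opening: 0.0483
grasp_force: 60.1
t 12.87 pos [ 0.5305 -0.2132  0.1217] rot [ 3.141e+00  2.000e-03 -3.026e+00] q7 2.2 f [-2.6  3.4 10.4] open 0.0483 gf 60.147374868392944
 turn [0.001 0.002 0.001]  shift now [1.4 0.4 2.7]  after turn [1.4 0.4 2.7]
[ 0.72895345  0.59985143 -0.03136141]
```

```bash

python3 -m jog '[0,0,0,0.13,0.1, 0,0,0,0.13,0.1, 0,0,0,0.13,0.1, 0,0,0,0.13,0.1, 0,0,0,0.13,0.1, 0,0,0,0.13,0.1, 0,0,0,0.13,0.1, 0,0,0,0.13,0.1, 0,0,0,0.13,0.1, 0,0,0,0,0]'
python3 -m jog '[0,0,0,0.13,0.1, 0,0,0,0.13,0.1, 0,0,0,0.13,0.1, 0,0,0,0.13,0.1, 0,0,0,0.13,0.1, 0,0,0,0.13,0.1, 0,0,0,0,0, 0,0,0,0,0]'
python3 - <<'E'
from h import *
go(.529,-.213,.119,3.256);s=sensors.state();print(s["wrist_torque"])
E
```

```text
time_s: 13.7
position: [0.5303, -0.2138, 0.1205]
eef_rot: [3.14, 0.0, 2.352]
wrist_force: [-3.4, 2.2, 12.4]
opening: 0.0485
grasp_force: 60.6
time_s: 14.37
position: [0.5299, -0.2139, 0.1197]
eef_rot: [3.14, -0.001, 1.756]
wrist_force: [-4.5, 3.0, 13.0]
opening: 0.0485
grasp_force: 61.0
t 14.37 pos [ 0.5299 -0.2139  0.1197] rot [ 3.140e+00 -1.000e-03  1.756e+00] q7 0.99 f [-4.5  3.  13. ] open 0.0485 gf 60.97531735897064
 turn [ 1.0e-03  0.0e+00 -1.5e+00]  shift now [ 1.1 -0.7  0.7]  after turn [0.8 1.  0.7]
[ 0.49826216  0.99980942 -0.10889178]
```

```bash

for i in 1 2 3 4; do :; done
cat > w.py <<'E'
from rig import *
s=sensors.state();print(s["eef_rot"].round(3),s["wrist_torque"].round(3),s["wrist_force"].round(1))
E
python3 -m jog '[0,0,0,0.13,0.1, 0,0,0,0,0, 0,0,0,0,0]' >/dev/null; python3 w.py
python3 -m jog '[0,0,0,0.13,0.1, 0,0,0,0,0, 0,0,0,0,0]' >/dev/null; python3 w.py
python3 -m jog '[0,0,0,0.1,0.08, 0,0,0,0,0, 0,0,0,0,0]' >/dev/null; python3 w.py
python3 -m jog '[0,0,0,0,0.08, 0,0,0,0,0, 0,0,0,0,0]' >/dev/null; python3 w.py
```

```text
[ 3.141e+00 -1.000e-03  1.656e+00] [ 0.46   1.099 -0.126] [-4.4  3.1 13.7]
[ 3.141e+00 -1.000e-03  1.556e+00] [ 0.461  1.121 -0.071] [-4.4  2.4 13.3]
[ 3.141e+00 -1.000e-03  1.477e+00] [0.512 1.15  0.087] [-5.2  2.5 14.9]
[-3.141  0.     1.403] [0.232 1.292 2.016] [-5.8  0.1 14.3]
```

The torque jumped to 2 N·m, so the cap is on its stop. I'll back off a little to see where the load releases.

```bash

python3 -m jog '[0,0,0,0,-0.03, 0,0,0,0,0, 0,0,0,0,0]' >/dev/null; python3 w.py
python3 -m jog '[0,0,0,0,-0.03, 0,0,0,0,0, 0,0,0,0,0]' >/dev/null; python3 w.py
python3 -m jog '[0,0,0,0,-0.03, 0,0,0,0,0, 0,0,0,0,0]' >/dev/null; python3 w.py
```

```text
[-3.142e+00 -1.000e-03  1.431e+00] [0.315 1.225 1.344] [-5.1  1.4 12.8]
[ 3.141e+00 -1.000e-03  1.459e+00] [0.453 1.168 0.693] [-5.5  1.8 13.2]
[ 3.141e+00 -1.000e-03  1.487e+00] [0.426 1.128 0.093] [-5.5  3.  14.1]
```

```bash

python3 -m jog '[0,0,0,-0.12,-0.1, 0,0,0,-0.12,-0.1, 0,0,0,-0.12,-0.1, 0,0,0,-0.12,-0.1, 0,0,0,-0.12,-0.1, 0,0,0,-0.12,-0.1, 0,0,0,-0.12,-0.1, 0,0,0,-0.12,-0.1, 0,0,0,-0.12,-0.1, 0,0,0,-0.12,-0.1]'
python3 -m jog '[0,0,0,-0.12,-0.1, 0,0,0,-0.12,-0.1, 0,0,0,-0.12,-0.1, 0,0,0,-0.12,-0.1, 0,0,0,-0.12,-0.1, 0,0,0,-0.12,-0.07, 0,0,0,0,0, 0,0,0,0,0]'
python3 w.py
python3 - <<'E'
from h import *
cv2.imwrite("pics/m7.png",np.vstack([np.hstack([crop("side",250,245),crop("top",305,175)]),np.hstack([crop("side",230,120),crop("top",210,130)])]))
E
```

```text
time_s: 16.95
position: [0.5303, -0.2137, 0.1207]
eef_rot: [3.14, 0.001, 2.491]
wrist_force: [-4.1, 2.7, 11.4]
opening: 0.0484
grasp_force: 60.7
time_s: 17.62
position: [0.5304, -0.2134, 0.1214]
eef_rot: [3.14, 0.002, 3.058]
wrist_force: [-3.7, 3.4, 11.3]
opening: 0.0485
grasp_force: 60.7
[3.140e+00 2.000e-03 3.058e+00] [0.737 0.685 0.118] [-3.7  3.4 11.3]
```

View pics/m7.png

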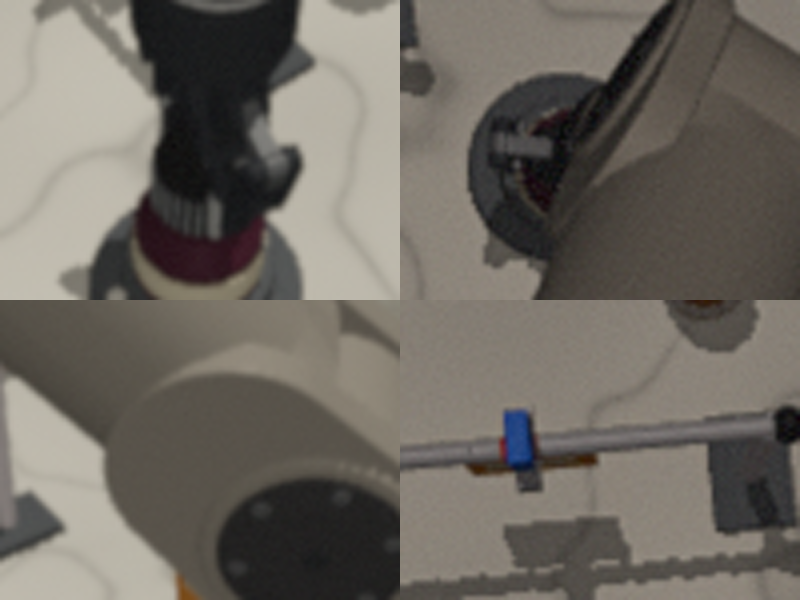

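The tag is unmoved on the mark at (518,440). The cap is gripped at about 60 N and has been backed off 1.57 rad, with a torque reading that matches thread friction. I'll hand it in.

```bash
python3 -c "
from rig import *
print(finish_job())"
```

```text
the job is handed in; nothing more can be done
None
```

I handed the job in at about 18 s of the 67 s allowed: the tag hangs freely at the red mark, and the cap was screwed down to its stop, backed off about 1.57 rad and is still gripped at about 60 N; I don't have the judge's result.

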